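# Feeler check of the tea tins

## Task

Check the caps of the two or three tea tins in the square holders: hold the feeler blade by its red grip and, without forcing it, try to slide it under the rim of each cap, first the orange tin, then the white, then the green if it is there; a cap is loose if the blade slips well in, and tight if you feel it jam against the rim. Lay the feeler back on the middle of the black lid rest, screw every loose cap fully home (clockwise), and stand all the tins upright on the floor of the wooden tray without tipping any over, leaving the glass cups where they are.

Things in the scene. Friction and masses are not known exactly. Their poses are not given: they have to be found in the camera images.
- feeler: feeler, 90 g: red grip block 80 long x 34 wide x 24 high (mm), a flat steel blade 80 x 22 x 4 thick straight out of its front end. Origin: centre of the grip's underside; x along the blade to its tip, z up. Blade mid-plane 10 mm above the underside; centre of mass 8 mm ahead of the origin. Starts on the lid rest, tip away from the robot
- feeler_tip (a point): middle of the blade's end edge (120 mm ahead of the feeler's origin, 10 mm above its underside), axes as the feeler's
- feeler_mid (a point): the middle of the feeler's 160 mm length, on its underside (40 mm ahead of its origin)
- rest_top (a point): centre of the top face of the lid rest, a fixed hard black silicone slab 180 x 110 x 6 mm; x along its length; top 6 mm above the trolley top
- tray: fixed wooden tray, outside 210 x 210 x 22 mm, walls and floor 6 mm thick; origin at the centre of its underside, x and y along its sides; its inner floor is 6 mm above the trolley top. Four tins fit, 100 mm apart
- tin_orange_1: orange square tea tin, 60 x 60 x 80 mm, 0.35 to 0.7 kg, loose, upright in a holder; origin: centre of its underside, z up. On its flat top face stands a 28 mm neck under a coaxial round twist cap, 56 mm diameter, 26 mm high, its top 107.5 mm above the origin when home. orange_1 and orange_2 look alike; just one of them is there
- tin_orange_1_cap (a joint): turn of the cap, rad: 0 = fully home (stop), grows anticlockwise from above; loose ones start at 1.0 to 1.3. The cap rises 7.5 mm per rad; the gap between its rim and the tin's top face is 1.5 mm when home, 9 to 11 mm when loose. Friction holds it (0.15 N m)
- tin_orange_2: orange square tea tin, 60 x 60 x 80 mm, 0.35 to 0.7 kg, loose, upright in a holder; origin: centre of its underside, z up. On its flat top face stands a 28 mm neck under a coaxial round twist cap, 56 mm diameter, 26 mm high, its top 107.5 mm above the origin when home. orange_1 and orange_2 look alike; just one of them is there
- tin_orange_2_cap (a joint): turn of the cap, rad: 0 = fully home (stop), grows anticlockwise from above; loose ones start at 1.0 to 1.3. The cap rises 7.5 mm per rad; the gap between its rim and the tin's top face is 1.5 mm when home, 9 to 11 mm when loose. Friction holds it (0.15 N m)
- tin_white_1: white square tea tin, 60 x 60 x 80 mm, 0.35 to 0.7 kg, loose, upright in a holder; origin: centre of its underside, z up. On its flat top face stands a 28 mm neck under a coaxial round twist cap, 56 mm diameter, 26 mm high, its top 107.5 mm above the origin when home. white_1 and white_2 look alike; just one of them is there
- tin_white_1_cap (a joint): turn of the cap, rad: 0 = fully home (stop), grows anticlockwise from above; loose ones start at 1.0 to 1.3. The cap rises 7.5 mm per rad; the gap between its rim and the tin's top face is 1.5 mm when home, 9 to 11 mm when loose. Friction holds it (0.15 N m)
- tin_white_2: white square tea tin, 60 x 60 x 80 mm, 0.35 to 0.7 kg, loose, upright in a holder; origin: centre of its underside, z up. On its flat top face stands a 28 mm neck under a coaxial round twist cap, 56 mm diameter, 26 mm high, its top 107.5 mm above the origin when home. white_1 and white_2 look alike; just one of them is there
- tin_white_2_cap (a joint): turn of the cap, rad: 0 = fully home (stop), grows anticlockwise from above; loose ones start at 1.0 to 1.3. The cap rises 7.5 mm per rad; the gap between its rim and the tin's top face is 1.5 mm when home, 9 to 11 mm when loose. Friction holds it (0.15 N m)
- tin_green: green square tea tin, 60 x 60 x 80 mm, 0.35 to 0.7 kg, loose, upright in a holder; origin: centre of its underside, z up. On its flat top face stands a 28 mm neck under a coaxial round twist cap, 56 mm diameter, 26 mm high, its top 107.5 mm above the origin when home. It may be missing
- tin_green_cap (a joint): turn of the cap, rad: 0 = fully home (stop), grows anticlockwise from above; loose ones start at 1.0 to 1.3. The cap rises 7.5 mm per rad; the gap between its rim and the tin's top face is 1.5 mm when home, 9 to 11 mm when loose. Friction holds it (0.15 N m)
- holder_1: fixed square aluminium holder, 80 x 80 x 50 mm, pocket 62.5 mm square with its floor 6 mm above the trolley top; keeps its tin from turning and tipping. Origin: centre of its underside. One holder may be empty
- holder_2: fixed square aluminium holder, 80 x 80 x 50 mm, pocket 62.5 mm square with its floor 6 mm above the trolley top; keeps its tin from turning and tipping. Origin: centre of its underside. One holder may be empty
- holder_3: fixed square aluminium holder, 80 x 80 x 50 mm, pocket 62.5 mm square with its floor 6 mm above the trolley top; keeps its tin from turning and tipping. Origin: centre of its underside. One holder may be empty
- cup_1: glass cup (one or two are there), 72 mm diameter at its rim, 85 mm high, bystander; origin: centre of its underside
- cup_2: glass cup (one or two are there), 72 mm diameter at its rim, 85 mm high, bystander; origin: centre of its underside

How it is judged:
By the outcome, as a careful person would: the job done as asked, in the order asked, and still so for the second after the job is handed in, with the robot touching nothing.
Of tin_orange_1, tin_orange_2 only 1 to 1 are there at a start; the rules pass over those that are not, and their reading is None.
Of tin_white_1, tin_white_2 only 1 to 1 are there at a start; the rules pass over those that are not, and their reading is None.
Of tin_green, cup_2 only 1 to 2 are there at a start; the rules pass over those that are not, and their reading is None.
At some moment in a run one of feeler may be knocked a few centimetres aside while the robot is not near it.
It also fails if it takes over 210 s, if anything falls off the work surface, if the arm or the gripper's body presses on something with over 40 N, if the wrist force passes 120 N, or if a joint passes its speed limit or range.

## Robot

A 6-joint arm with a two-finger parallel gripper is mounted at the origin on the work surface. World frame = base frame: x ahead of the robot, y to its left, z up, the work surface at z = 0. Lengths are in m, angles in degrees, forces in N, time in s.
With the tool pointing down it reaches from about 0.35 to 0.875 m from the base axis. Payload 4.2 kg.
Tool frame: the origin (TCP) lies midway between the tips of the shut fingers; the grasp point (between the pads) lies 19 mm behind it; z points along the fingers, y is the line along which they close (so a half turn about z gives the same grasp; the last joint's range is limited). The gripper opens to 87 mm and grips with 3 to 60 N. Pads are 19 mm wide; open, the fingers measure 117 mm over their backs; the gripper's body (75 mm by 190 mm) begins 51 mm behind the grasp point.
Start: joints at [-53.022, 22.042, 0.453, 0, -68.411, -14.817], TCP at [0.236, -0.579, 0.223] pointing down, gripper open.
Joint ranges: [-179.83, 179.83], [-69.29, 118.12], [-61.27, 80.66], [-181.25, 117.63], [-171.15, -9.14], [-177.46, 177.46]. Speed limits (degrees/s): [159.86, 159.86, 180, 180, 180, 180].

## Interface

Orientations are given as [roll, pitch, yaw] about the fixed x, y, z axes, in that order (R = Rz(yaw) Ry(pitch) Rx(roll)).
In Python, from workcell import env gives the robot as it stands. The module is installed in compiled form; this text tells all that it offers. Calls block until the motion is done:
- env.goto(position, orientation): joint-space move of the TCP to a pose.
- env.move_straight(position, rotation=None, rate=0.15, force_limit=None): straight line of the TCP; rotation=None keeps the orientation; rate is the mean speed in m/s. With force_limit (N) it stops when the force on the tool has changed by that much, and returns True; else False.
- env.set_joints(angles): joint-space move.
- env.gripper_to(opening, grasp_force=None): opening from 0.0 (shut) to 1.0 (fully open); grasp_force is the grip in N (None keeps the last); returns when the fingers have stopped.
- env.dwell(seconds).
- env.inverse_kinematics(position, orientation): joint angles nearest the present ones, or None.
- env.read_state(): the state.
- env.grab_frame(name): name is "side" or "top" or "wrist"; returns a dict with "image" (384x512x3 uint8, blue, green, red), "fx", "fy", "cx", "cy" (pixels), "position" and "orientation" of the camera in the world. Camera axes: x right, y up, looking along -z (the intrinsics and any distortion apply to the point x, -y, -z); pixel columns grow to the right and rows downward; lengths in m; the calibration is good to about 2 mm. A picture is of the moment at which its call begins. There is no depth.
A pose or a line that the arm cannot do raises env.Unreachable and nothing moves.
- env.close_job(): hands the job in; it is judged then, once.
Trained networks look in a picture, given as the dict that the camera call returned (one of the last four; its "shot" number tells which), for a name from the list of things; names that differ only in an ending like _2 or _b are one class to them, and where a whole thing is asked for, a point or a joint stands for the part that bears it (a point fixed in the world has none). Each returns a list of dicts, best first, with "score" (0 to 1); they miss things now and then, are a little off and sometimes report something else, mostly with a low value. They report only what shows in the picture. A call takes as long as a camera call.
- env.search_frame(picture, thing): "xyz" ([x, y, z] in m, in world coordinates, good to about 4 mm: the middle of the surface that is visible of it).
- env.trace(picture, thing): "mask" (384x512 bool, what is visible of it).
The state is a dict: "clock": time; "joint_positions": joint angles; "qvel": joint speeds; "joint_torque": joint torques, N m; "position": TCP position; "tool_rot": TCP orientation; "force": force on the tool from outside, world axes, zero at the start; "wrist_torque": the same for the moment, N m; "opening": opening from 0.0 (shut) to 1.0 (fully open); "finger_force": force on a finger pad.
Only numpy, scipy, OpenCV 4.12 (cv2) and the standard library are available. Lean on these libraries where they do the work, as an engineer would, in place of code of your own. Each camera call takes 0.05 s, during which the arm holds its last target. There are 200 camera calls.

## Working session

There is one attempt and no reset: what is moved stays moved. The work goes in short steps, each a Python script; the robot and the scene stay as the last script left them, time stands still between calls to the robot, and variables do not carry over. Pictures are saved under pics/ and viewed, at most 14 in all, crops included, and the job is handed in when it is done.

```bash
mkdir -p pics; python3 - <<'E'
from workcell import env
import cv2,numpy as np
s=env.read_state();print(s['clock'],s['position'],s['tool_rot'],s['opening'])
for n in ['top','side']:
    f=env.grab_frame(n);cv2.imwrite(f'pics/{n}0.png',f['image'])
    print(n,{k:np.round(f[k],3) for k in f if k not in('image',)})
    for t in ['feeler','tray','tin_orange_1','tin_orange_1_cap','tin_white_1','tin_white_1_cap','tin_green','tin_green_cap','holder_1','cup_1']:
        print(t,[(round(d['score'],2),np.round(d['xyz'],3).tolist()) for d in env.search_frame(f,t)])
print(env.read_state()['clock'])
E
```

```text
0.0 [ 0.23554146 -0.57826236  0.22146735] [ 1.79876099e+02 -4.53663413e-03 -1.57851272e+02] 0.9979424501326266
top {'fx': np.float64(429.346), 'fy': np.float64(429.346), 'cx': np.float64(246.377), 'cy': np.float64(187.75), 'position': array([ 0.357, -0.041,  1.133]), 'orientation': array([ 11.71 ,  -0.336, -86.34 ]), 'shot': np.int64(1)}
feeler [(0.74, [0.42, -0.278, 0.026]), (0.5, [0.576, -0.131, 0.048])]
tray [(0.69, [0.448, 0.315, 0.008]), (0.42, [0.602, 0.16, 0.12])]
tin_orange_1 [(0.9, [0.602, -0.154, 0.117])]
tin_orange_1_cap []
tin_white_1 [(0.65, [0.604, 0.162, 0.12]), (0.24, [0.589, 0.14, 0.046])]
tin_white_1_cap []
tin_green []
tin_green_cap []
holder_1 [(0.89, [0.653, 0.019, 0.02]), (0.85, [0.574, -0.133, 0.047]), (0.69, [0.588, 0.14, 0.05])]
cup_1 [(0.85, [0.751, -0.24, 0.05]), (0.63, [0.698, -0.36, 0.053])]
side {'fx': np.float64(406.791), 'fy': np.float64(406.791), 'cx': np.float64(255.271), 'cy': np.float64(194.678), 'position': array([-0.043,  0.678,  0.645]), 'orientation': array([  58.942,    0.951, -140.773]), 'shot': np.int64(2)}
feeler [(0.61, [0.408, -0.255, 0.029])]
tray [(0.68, [0.441, 0.326, 0.007])]
tin_orange_1 [(0.91, [0.594, -0.133, 0.086]), (0.24, [0.603, 0.178, 0.122]), (0.23, [0.459, -0.265, 0.003])]
tin_orange_1_cap []
tin_white_1 [(0.68, [0.595, 0.18, 0.09])]
tin_white_1_cap []
tin_green []
tin_green_cap []
holder_1 [(0.96, [0.642, 0.026, 0.037]), (0.86, [0.577, -0.112, 0.028]), (0.57, [0.578, 0.198, 0.031])]
cup_1 [(0.76, [0.733, -0.22, 0.07]), (0.72, [0.675, -0.327, 0.056])]
1.1
```

View pics/top0.png

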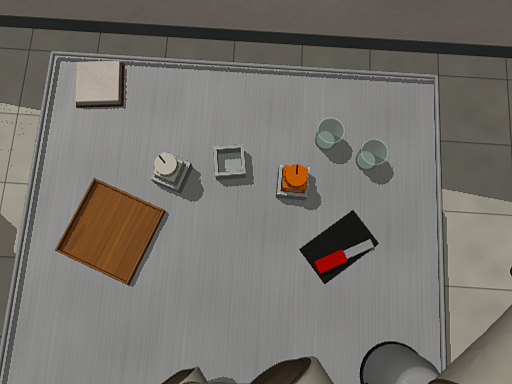

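View pics/side0.png

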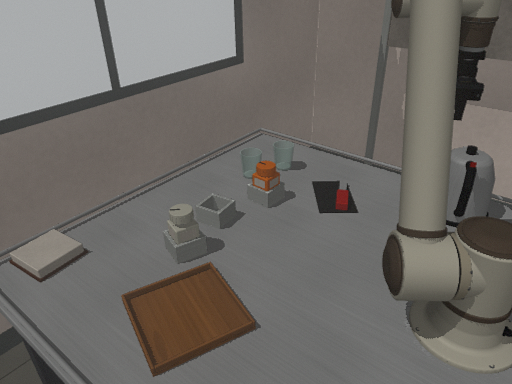

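```bash
cat > h.py <<'E'
from workcell import env
import cv2,numpy as np
from scipy.spatial.transform import Rotation as R
def snap(name,fn=None):
    f=env.grab_frame(name)
    if fn: cv2.imwrite(f'pics/{fn}.png',f['image'])
    return f
def toworld(f,px,z):
    """pixels (N,2) -> world points on plane z"""
    px=np.atleast_2d(px).astype(float)
    d=np.c_[(px[:,0]-f['cx'])/f['fx'],-(px[:,1]-f['cy'])/f['fy'],-np.ones(len(px))]
    d=R.from_euler('xyz',f['orientation'],degrees=True).apply(d); p=np.array(f['position'])
    return (p+d*((z-p[2])/d[:,2])[:,None])[:,:2]
def rect(f,mask,z):
    """min-area rect of a mask projected on plane z: centre, size, angle of long side"""
    c=max(cv2.findContours(mask.astype(np.uint8),0,cv2.CHAIN_APPROX_NONE)[0],key=cv2.contourArea)
    w=toworld(f,c[:,0,:],z)
    b=cv2.boxPoints(cv2.minAreaRect((w*1000).astype(np.float32)))/1000
    e=[b[1]-b[0],b[2]-b[1]]; n=[np.linalg.norm(v) for v in e]; i=int(np.argmax(n))
    return b.mean(0).round(4),np.round([n[i],n[1-i]],4),round(float(np.degrees(np.arctan2(e[i][1],e[i][0]))),2)
E
python3 - <<'E'
from h import *
import pickle
fr={}
for n,p in [('feeler',(0.42,-0.27)),('orange',(0.58,-0.14)),('white',(0.58,0.15)),('tray',(0.44,0.30))]:
    q=env.read_state()['joint_positions'][0]
    yaw=np.degrees(np.arctan2(p[1],p[0]))-90
    env.goto([*p,0.33],[180,0,yaw]); f=snap('wrist',n+'1'); fr[n]=f
    print(n,np.round(f['position'],3),np.round(f['orientation'],1),env.read_state()['clock'])
    if n=='feeler':
        m=env.trace(f,'feeler'); print([(d['score'],rect(f,d['mask'],0.03)) for d in m[:2]])
        fr['fm']=m
    if n in('orange','white'):
        m=env.trace(f,f'tin_{n}_1'); fr[n+'m']=m; print([(d['score'],d['mask'].sum()) for d in m])
        m=env.trace(f,'holder_1'); fr[n+'h']=m; print([(d['score'],rect(f,d['mask'],0.05)) for d in m])
    if n=='tray':
        m=env.trace(f,'tray');fr['tm']=m; print([(d['score'],rect(f,d['mask'],0.022)) for d in m])
pickle.dump(fr,open('fr.pkl','wb'))
cv2.imwrite('pics/mont.png',cv2.resize(np.vstack([np.hstack([fr['feeler']['image'],fr['orange']['image']]),np.hstack([fr['white']['image'],fr['tray']['image']])]),(800,600),interpolation=cv2.INTER_AREA))
E
```

```text
feeler [ 0.379 -0.332  0.491] [-15.6   0.  147.2] 2.55
[(0.67, (array([ 0.4261, -0.2942], dtype=float32), array([0.156 , 0.0351], dtype=float32), -62.92))]
orange [ 0.561 -0.212  0.492] [-15.5   0.  166.3] 3.4833
[(0.63, np.int64(2035))]
[(0.98, (array([0.5984, 0.1057], dtype=float32), array([0.073 , 0.0217], dtype=float32), -15.52)), (0.73, (array([ 0.6073, -0.1536], dtype=float32), array([0.0812, 0.0801], dtype=float32), 87.98)), (0.69, (array([ 0.6456, -0.0282], dtype=float32), array([0.0915, 0.049 ], dtype=float32), -13.64))]
white [0.598 0.078 0.492] [ -15.5    0.  -165.6] 4.75
[(0.74, np.int64(2085))]
[(0.92, (array([0.6129, 0.1646], dtype=float32), array([0.0846, 0.0812], dtype=float32), 71.03)), (0.76, (array([0.6519, 0.0191], dtype=float32), array([0.0846, 0.0829], dtype=float32), -81.44))]
tray [0.481 0.239 0.492] [ -15.5    0.  -145.8] 5.7333
[(0.64, (array([0.4537, 0.3132], dtype=float32), array([0.2091, 0.2091], dtype=float32), 69.34))]
```

View pics/mont.png

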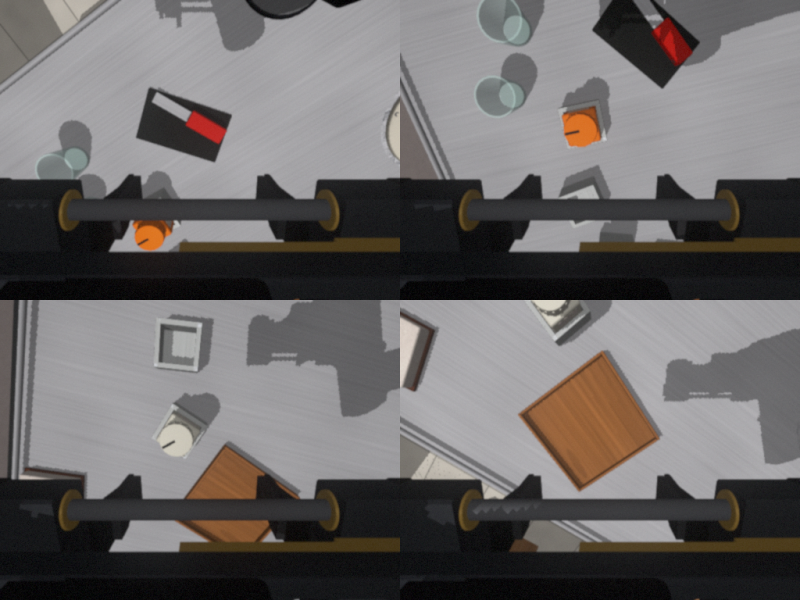

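```bash
python3 - <<'E'
from h import *
import pickle
fr=pickle.load(open('fr.pkl','rb'))
f=fr['feeler'];hsv=cv2.cvtColor(f['image'],cv2.COLOR_BGR2HSV)
red=cv2.inRange(hsv,(0,150,80),(5,255,255))|cv2.inRange(hsv,(170,150,80),(179,255,255))
print('red',rect(f,red>0,0.03))
roi=np.zeros((384,512),np.uint8);roi[105:215,165:305]=1
blk=((f['image'].max(2)<60)&(roi>0)).astype(np.uint8)
un=(blk>0)|((red>0)&(roi>0))|(fr['fm'][0]['mask'])
print('rest',rect(f,blk>0,0.006),rect(f,un,0.006))
m=fr['fm'][0]['mask']&(cv2.dilate(red,np.ones((5,5)))==0)
print('blade',rect(f,m,0.018))
c=[]
for n,(u,v) in dict(orange=(230,165),white=(228,172)).items():
    f=fr[n]; c.append(cv2.resize(f['image'][v-48:v+42,u-45:u+45],(400,400),interpolation=cv2.INTER_CUBIC))
cv2.imwrite('pics/crop1.png',np.hstack(c))
E
```

```text
red (array([ 0.4095, -0.2588], dtype=float32), array([0.08  , 0.0355], dtype=float32), -62.94)
rest (array([ 0.4511, -0.2831], dtype=float32), array([0.1759, 0.1056], dtype=float32), -51.43) (array([ 0.45  , -0.2827], dtype=float32), array([0.1772, 0.1065], dtype=float32), -50.94)
blade (array([ 0.4461, -0.331 ], dtype=float32), array([0.0758, 0.0224], dtype=float32), -62.95)
```

View pics/crop1.png

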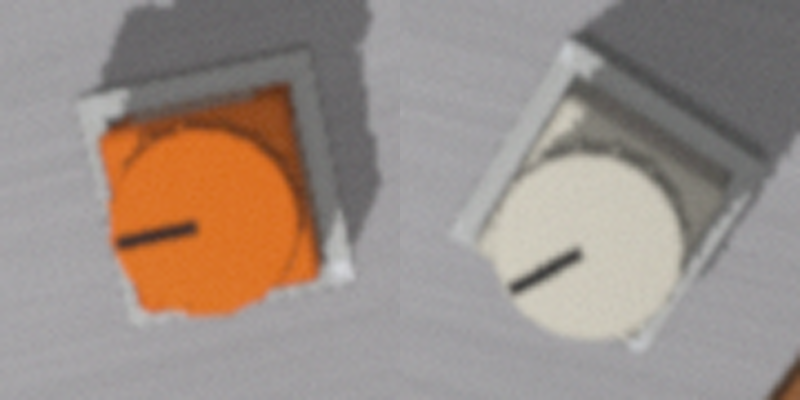

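```bash
python3 - <<'E'
from h import *
import pickle
fr=pickle.load(open('fr.pkl','rb'))
D=dict(orange=((185,117),[(80,98),(305,48),(352,280),(135,322)],(207,220)),white=((183,124),[(175,38),(372,160),(235,350),(55,232)],(187,246)))
for n,(o,c,k) in D.items():
    g=lambda p:np.array(p)/4.444+o-0.4
    w=toworld(fr[n],g(c),.05); e=[np.degrees(np.arctan2(*(w[(i+1)%4]-w[i])[::-1]))%90 for i in range(4)]
    print(n,w.mean(0).round(4),np.round([np.linalg.norm(w[(i+1)%4]-w[i]) for i in range(4)],3),np.round(e,1))
    for z in(.1135,.122): print(z,toworld(fr[n],g(k),z).round(4))
E
```

```text
orange [ 0.608  -0.1524] [0.076 0.079 0.076 0.078] [88.6 88.  87.6 87.8]
0.1135 [[ 0.6067 -0.1532]]
0.122 [[ 0.6057 -0.1545]]
white [0.6136 0.1669] [0.077 0.082 0.074 0.078] [72.7 69.2 69.7 71. ]
0.1135 [[0.6144 0.1697]]
0.122 [[0.614  0.1677]]
```

```bash
cat >> h.py <<'E'
def down(yaw): return [180,0,yaw]
def findfeeler(fn=None):
    f=snap('wrist',fn); hsv=cv2.cvtColor(f['image'],cv2.COLOR_BGR2HSV)
    red=cv2.inRange(hsv,(0,150,80),(5,255,255))|cv2.inRange(hsv,(170,150,80),(179,255,255))
    return rect(f,red>0,0.03)
def st():
    s=env.read_state(); return f"t={s['clock']:.1f} p={np.round(s['position'],4)} rot={np.round(s['tool_rot'],1)} F={np.round(s['force'],2)} M={np.round(s['wrist_torque'],2)} op={s['opening']:.3f} ff={s['finger_force']} q6={s['joint_positions'][5]:.0f}"
E
python3 - <<'E'
from h import *
env.goto([0.42,-0.27,0.33],down(-122.7))
c,s,a=findfeeler(); print(c,s,a)
a=a-180 if a>0 else a
assert abs(a+63)<15
d=np.array([np.cos(np.radians(a)),np.sin(np.radians(a))]); g=c+0.006*d
env.goto([*g,0.12],down(a)); print(st())
env.move_straight([*g,0.009],rate=0.08,force_limit=8); print(st())
env.gripper_to(0.0,40); print(st())
env.move_straight([*g,0.10],rate=0.08); print(st())
snap('wrist','held'); 
E
```

```text
[ 0.4096 -0.2588] [0.0794 0.0356] -62.99
t=8.9 p=[ 0.4135 -0.2643  0.1208] rot=[-1.799e+02 -1.000e-01 -6.300e+01] F=[ 0.32 -0.88 -0.14] M=[-0.02  0.08 -0.01] op=1.000 ff=0.0 q6=41
t=10.4 p=[ 0.4127 -0.2642  0.0094] rot=[-180.   -0.  -63.] F=[-0.29 -0.85  0.8 ] M=[-0.06  0.15  0.03] op=1.002 ff=0.0 q6=41
t=11.3 p=[ 0.4124 -0.2642  0.009 ] rot=[-180.   -0.  -63.] F=[-0.08 -1.22 -0.33] M=[-0.02  0.08 -0.02] op=0.385 ff=39.99991178512573 q6=41
t=12.6 p=[ 0.4119 -0.264   0.0994] rot=[ 1.799e+02  1.000e-01 -6.300e+01] F=[ 0.7  -0.05 -1.29] M=[ 0.06  0.13 -0.01] op=0.385 ff=39.99974548816681 q6=41
```

View pics/held.png

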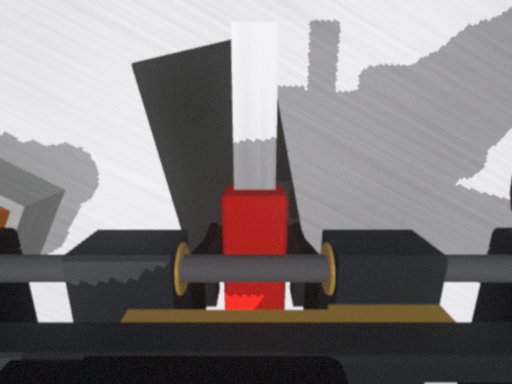

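```bash
cat >> h.py <<'E'
TINS=dict(orange=(np.array([0.607,-0.153]),-2.0),white=(np.array([0.614,0.1675]),-19.5))
LT=0.114   # TCP to blade tip
def probe(n,zt=0.0838,off=0.0):
    c,a=TINS[n]; d=np.array([np.cos(np.radians(a)),np.sin(np.radians(a))])
    P=lambda s,z:[*(c-d*(LT+s)),z]      # tip at distance s from the axis
    env.goto(P(0.06,0.17),down(a)); env.move_straight(P(0.06,zt),rate=0.08)
    f=snap('wrist','pre_'+n); env.dwell(0.3); print(st())
    hit=env.move_straight(P(0.0175,zt),rate=0.02,force_limit=4)
    s=env.read_state(); env.dwell(.2)
    tip=np.array(s['position'][:2])+d*LT
    print(n,'hit',hit,'tip from axis mm',round(float((c-tip)@d)*1000,2)); print(st())
    snap('wrist','in_'+n)
    env.move_straight(P(0.06,zt),rate=0.06); env.move_straight(P(0.06,0.17),rate=0.15)
E
python3 - <<'E'
from h import *
import types
s=env.read_state(); im=cv2.imread('pics/held.png'); f=env.grab_frame('wrist')
t=toworld(f,[(255,22),(255,186)],s['position'][2]+.009); p=s['position'][:2]
print(np.linalg.norm(t-p,axis=1),np.degrees(np.arctan2(*(t[0]-p)[::-1])))
p=s['position']; env.move_straight([p[0],p[1],0.17])
probe('orange')
a,b=cv2.imread('pics/pre_orange.png'),cv2.imread('pics/in_orange.png')
cv2.imwrite('pics/po.png',np.hstack([a,b])[:300,::][:, :].repeat(1,0) if 0 else cv2.resize(np.hstack([a[:260],b[:260]]),(800,203)))
E
```

```text
[0.11283512 0.03510677] -63.40616019998676
t=15.7 p=[ 0.4332 -0.1469  0.084 ] rot=[-180.   -0.   -2.] F=[-0.86 -0.93 -1.74] M=[-0.11  0.14  0.  ] op=0.382 ff=39.999770522117615 q6=86
orange hit True tip from axis mm 26.26
t=17.5 p=[ 0.4669 -0.1481  0.0826] rot=[-180.     0.3   -2. ] F=[-0.16 -0.37 -1.14] M=[-0.1   0.1  -0.03] op=0.389 ff=39.99969184398651 q6=87
```

View pics/po.png

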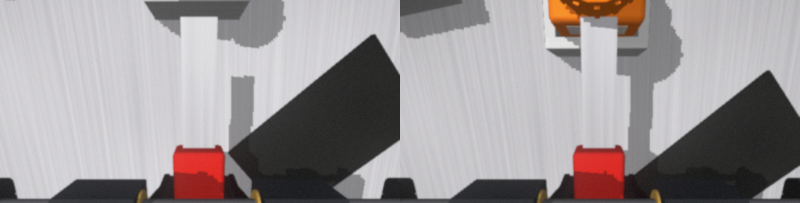

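```bash
python3 - <<'E'
import cv2
b=cv2.imread('pics/in_orange.png')[0:75,180:330]
cv2.imwrite('pics/z.png',cv2.resize(b,(800,400),interpolation=cv2.INTER_CUBIC))
E
```

```text
(no output)
```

View pics/z.png

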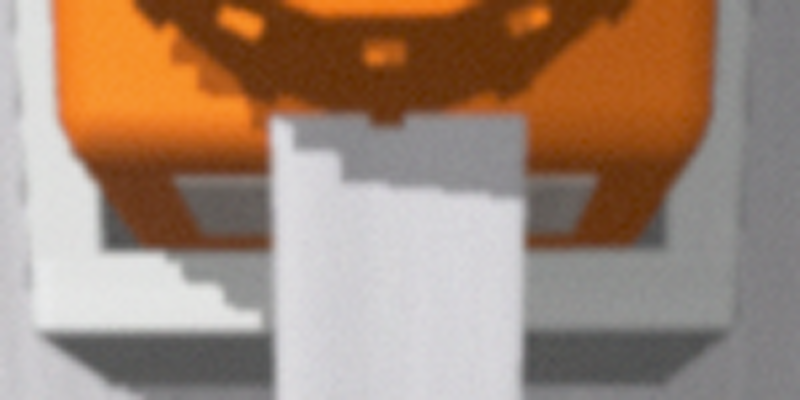

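```bash
python3 - <<'E'
from h import *
c,a=TINS['orange']; d=np.array([np.cos(np.radians(a)),np.sin(np.radians(a))])
P=lambda s,z:[*(c-d*(LT+s)),z]
z=0.0845
env.move_straight(P(0.045,0.17)); env.move_straight(P(0.045,z),rate=0.08); env.dwell(.5); print(st())
for s in np.arange(0.036,0.017,-0.002):
    h=env.move_straight(P(s,z),rate=0.02,force_limit=5); print(round(s,3),h,st()[:140])
    if h: break
env.move_straight(P(0.05,z),rate=0.06); env.move_straight(P(0.05,0.17),rate=0.15);print(st())
probe('white')
a,b=cv2.imread('pics/in_white.png'),cv2.imread('pics/in_white.png')
cv2.imwrite('pics/z2.png',cv2.resize(b[0:75,180:330],(800,400),interpolation=cv2.INTER_CUBIC))
E
```

```text
t=20.9 p=[ 0.4481 -0.1475  0.0846] rot=[-180.     0.3   -2. ] F=[ 0.56 -0.44 -0.46] M=[-0.09  0.15 -0.05] op=0.388 ff=39.99979376792908 q6=86
0.036 False t=21.5 p=[ 0.457  -0.1478  0.0844] rot=[-180.     0.3   -2. ] F=[-0.39  0.34 -1.62] M=[-0.1   0.1   0.02] op=0.386 ff=39.999661445617676 q6=
0.034 False t=21.8 p=[ 0.4592 -0.1478  0.0845] rot=[-180.     0.3   -2. ] F=[-0.4   0.01 -1.39] M=[-0.11  0.15 -0.  ] op=0.390 ff=39.99972939491272 q6=8
0.032 False t=22.0 p=[ 0.4612 -0.1479  0.0845] rot=[-180.     0.3   -2. ] F=[ 0.4   0.28 -0.93] M=[-0.09  0.11 -0.03] op=0.387 ff=39.99980092048645 q6=8
0.03 False t=22.3 p=[ 0.4633 -0.148   0.0845] rot=[-180.     0.3   -2. ] F=[ 0.6  -0.23 -1.23] M=[-0.08  0.08 -0.02] op=0.390 ff=39.99983847141266 q6=8
0.028 False t=22.5 p=[ 0.4652 -0.148   0.0845] rot=[-180.     0.3   -2. ] F=[ 0.4  -0.34 -0.9 ] M=[-0.05  0.15  0.04] op=0.386 ff=39.99972224235535 q6=8
0.026 False t=22.8 p=[ 0.467  -0.1481  0.0844] rot=[-180.     0.3   -2. ] F=[ 0.7   0.18 -1.32] M=[-0.05  0.17 -0.06] op=0.385 ff=39.999677538871765 q6=
0.024 False t=23.0 p=[ 0.4681 -0.1482  0.
[... 327 characters left out ...]
.6   -2.1] F=[-7.87 -0.13  3.09] M=[0.06 2.03 0.07] op=0.387 ff=40.0009685754776 q6=87
0.018 False t=23.8 p=[ 0.4707 -0.1484  0.0834] rot=[-180.     0.9   -2.1] F=[-10.01   0.75   3.21] M=[0.13 2.76 0.05] op=0.385 ff=40.00204682350159 q6=8
t=25.2 p=[ 0.4425 -0.1471  0.1692] rot=[-180.     0.4   -2.1] F=[-0.6   0.08 -0.96] M=[-0.09  0.17  0.02] op=0.388 ff=39.99957025051117 q6=86
t=28.2 p=[0.4501 0.2257 0.084 ] rot=[-180.    -0.   -19.5] F=[ 0.18  0.14 -1.58] M=[-0.06  0.15  0.02] op=0.388 ff=39.999704360961914 q6=25
white hit False tip from axis mm 17.56
t=30.6 p=[0.49   0.2114 0.0838] rot=[-180.    -0.   -19.5] F=[-0.2   0.14 -1.92] M=[-0.08  0.11  0.01] op=0.388 ff=39.999600648880005 q6=30
```

View pics/z2.png

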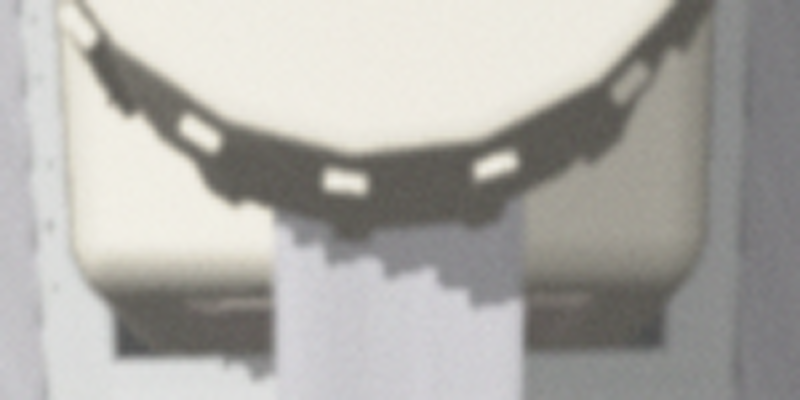

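```bash
python3 - <<'E'
from h import *
a=-51.0; d=np.array([np.cos(np.radians(a)),np.sin(np.radians(a))])
g=np.array([0.450,-0.283])-d*0.0345
env.goto([*g,0.15],down(a)); env.move_straight([*g,0.03],rate=0.12)
print(env.move_straight([*g,0.0092],rate=0.03,force_limit=3)); print(st())
env.gripper_to(0.75,40); env.move_straight([*g,0.12],rate=0.12)
env.goto([0.42,-0.27,0.33],down(-122.7)); c,s,b=findfeeler('laid'); print(c,s,b,'mid',c+0.04*d)
f=env.grab_frame('wrist'); m=env.trace(f,'feeler'); print([(x['score'],rect(f,x['mask'],.02)) for x in m[:1]]); print(st())
E
```

```text
True
t=35.9 p=[ 0.4279 -0.2561  0.009 ] rot=[ 1.799e+02  1.000e-01 -5.100e+01] F=[0.14 0.27 4.51] M=[ 0.15  0.17 -0.05] op=0.390 ff=40.00101685523987 q6=51
[ 0.4227 -0.2519] [0.0798 0.0359] -51.18 mid [ 0.4478728  -0.28298583]
[(0.88, (array([ 0.4478, -0.2823], dtype=float32), array([0.1599, 0.0369], dtype=float32), -49.66))]
t=39.0 p=[ 0.4198 -0.2698  0.3287] rot=[ 179.9   -0.  -122.7] F=[ 0.36 -0.34  0.63] M=[ 0.09  0.04 -0.01] op=0.750 ff=0.0 q6=-19
```

View pics/laid.png

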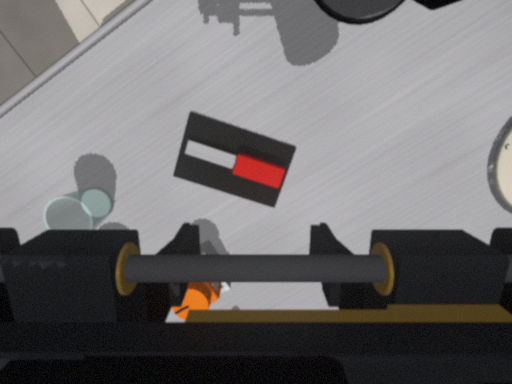

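```bash
python3 - <<'E'
from h import *
c,_=TINS['white']
env.gripper_to(1.0); env.goto([*c,0.20],down(5)); 
print(env.move_straight([*c,0.0985],rate=0.06,force_limit=6),st())
env.gripper_to(0.0,35); env.dwell(.3); print(st())
m0=env.read_state()['wrist_torque'][2]; y,z,over=5,0.0985,0
for i in range(18):
    y-=5; z=max(z-7.5e-3*np.radians(5),0.0885)
    env.goto([*c,z],down(y)); env.dwell(.1); s=env.read_state()
    dm=s['wrist_torque'][2]-m0; print(y,round(z,4),'dM',round(dm,2),'Fz',round(s['force'][2],1),'op',round(s['opening'],3),np.round(s['position'],4),round(s['tool_rot'][2],1))
    if abs(dm)>0.7: over+=1
    if over>=2 or abs(dm)>2: break
E
```

```text
False t=43.4 p=[0.6142 0.1676 0.0989] rot=[-180.   -0.    5.] F=[ 0.58  0.44 -0.04] M=[-0.08  0.07 -0.04] op=1.004 ff=0.0 q6=65
t=44.3 p=[0.6141 0.1678 0.0987] rot=[-180.   -0.    5.] F=[-1.21  2.48  1.7 ] M=[ 0.75  0.32 -0.01] op=0.634 ff=34.99379531946033 q6=65
0 0.0978 dM -0.03 Fz 1.2 op 0.632 [0.6143 0.1676 0.0981] 0.1
-5 0.0972 dM 0.01 Fz 2.1 op 0.631 [0.6143 0.1676 0.0974] -4.9
-10 0.0965 dM -0.01 Fz 1.7 op 0.634 [0.6142 0.1676 0.0967] -9.9
-15 0.0959 dM -0.01 Fz 1.6 op 0.636 [0.6141 0.1676 0.0961] -14.9
-20 0.0952 dM -0.0 Fz 2.0 op 0.638 [0.614  0.1676 0.0954] -19.9
-25 0.0946 dM -0.02 Fz 2.0 op 0.632 [0.614  0.1675 0.0947] -24.9
-30 0.0939 dM 0.0 Fz 2.9 op 0.635 [0.6139 0.1675 0.094 ] -29.9
-35 0.0933 dM -0.02 Fz 3.2 op 0.636 [0.6139 0.1674 0.0933] -34.9
-40 0.0926 dM 0.03 Fz 2.9 op 0.635 [0.6139 0.1675 0.0926] -39.9
-45 0.092 dM -0.04 Fz 3.3 op 0.633 [0.6139 0.1674 0.092 ] -44.9
-50 0.0913 dM -0.05 Fz 3.4 op 0.635 [0.6139 0.1674 0.0913] -49.9
-55 0.0906 dM -0.05 Fz 3.1 op 0.638 [0.6139 0.1674 0.0906] -54.9
-60 0.09 dM 0.61 Fz 3.3 op 0.63 [0.6146 0.168  0.0903] -59.8
-65 0.0893 dM 1.17 Fz 5.6 op 0.636 [0.6149 0.1675 0.0902] -64.8
-70 0.0887 dM 1.08 Fz 7.1 op 0.635 [0.6151 0.1667 0.09  ] -69.8
```

```bash
python3 - <<'E'
from h import *
c,_=TINS['white']
env.gripper_to(1.0); env.move_straight([*c,0.20],rate=0.15)
p=(0.58,0.15); yaw=np.degrees(np.arctan2(p[1],p[0]))-90
env.goto([*p,0.33],down(yaw)); f=snap('wrist','white2'); print(st())
a,b=cv2.imread('pics/white1.png'),f['image']
cv2.imwrite('pics/wc.png',cv2.resize(np.hstack([x[124:214,183:273] for x in(a,b)]),(800,400),interpolation=cv2.INTER_CUBIC))
E
```

```text
t=52.0 p=[0.5794 0.1499 0.3283] rot=[179.8  -0.  -75.5] F=[ 0.18  0.26 -0.34] M=[ 0.03  0.06 -0.04] op=1.004 ff=0.0 q6=-15
```

View pics/wc.png

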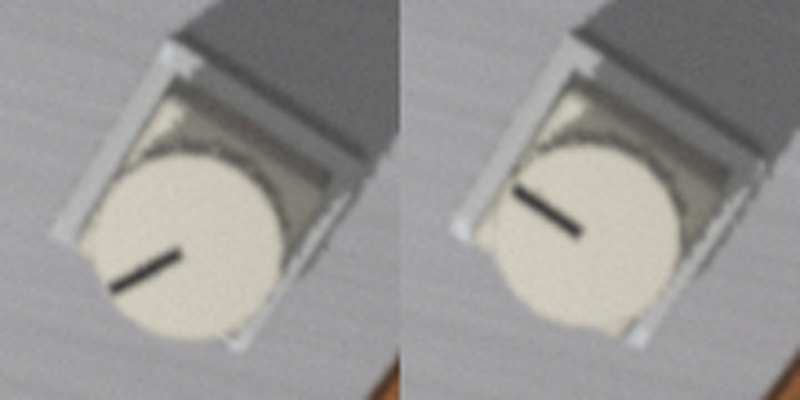

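```bash
cat >> h.py <<'E'
TC=np.array([0.4537,0.3132]); TY=-20.7
def carry(n,sx,sy,yg,yp):
    c,_=TINS[n]; u=np.array([np.cos(np.radians(TY)),np.sin(np.radians(TY))]); v=np.array([-u[1],u[0]])
    t=TC+sx*u+sy*v
    env.gripper_to(1.0); env.goto([*c,0.17],down(yg))
    print(env.move_straight([*c,0.055],rate=0.07,force_limit=8),st())
    env.gripper_to(0.0,40); env.dwell(.2); print(st())
    z0=env.read_state()['position'][2]
    env.move_straight([*c,0.16],rate=0.06); print(st())
    env.goto([*t,0.16],down(yp)); env.move_straight([*t,z0+.012],rate=0.08)
    print(env.move_straight([*t,z0-.0005],rate=0.02,force_limit=5),st())
    env.gripper_to(0.85); env.dwell(.2); env.move_straight([*t,0.18],rate=0.08); print(st())
E
python3 - <<'E'
from h import *
carry('white',.05,.05,-109.5,-110.7)
p=(0.44,0.30); env.goto([*p,0.33],down(np.degrees(np.arctan2(p[1],p[0]))-90)); snap('wrist','tray2')
E
```

```text
False t=54.7 p=[0.6143 0.1677 0.0555] rot=[-180.     0.  -109.5] F=[ 0.2  -0.04 -0.46] M=[-0.05  0.05 -0.03] op=0.999 ff=0.0 q6=-49
t=55.5 p=[0.614  0.1675 0.055 ] rot=[-180.     0.  -109.5] F=[-0.22 -0.06  0.48] M=[ 0.03  0.11 -0.02] op=0.687 ff=39.781994903460145 q6=-49
t=57.4 p=[0.6138 0.1674 0.1595] rot=[ 180.    -0.  -109.5] F=[ 0.38 -0.23 -4.09] M=[0.01 0.04 0.01] op=0.688 ff=39.78722574189305 q6=-49
True t=60.1 p=[0.5178 0.342  0.055 ] rot=[ 1.800e+02 -1.000e-01 -1.107e+02] F=[-1.06 -0.51  4.47] M=[ 0.04  0.17 -0.05] op=0.690 ff=39.8005260899663 q6=-69
t=62.6 p=[0.5179 0.3421 0.1794] rot=[ 179.8   -0.3 -110.8] F=[ 1.18  0.62 -0.44] M=[0.01 0.08 0.  ] op=0.851 ff=0.0 q6=-69
```

View pics/tray2.png

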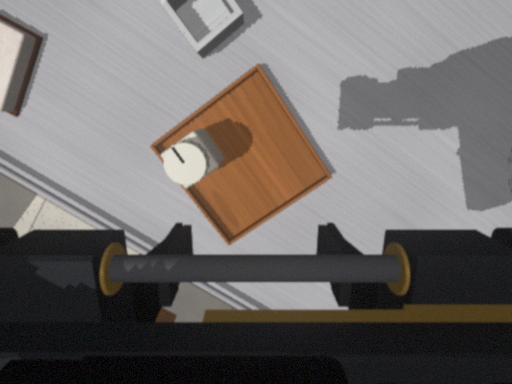

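```bash
python3 - <<'E'
from h import *
carry('orange',-.05,-.05,-92,-110.7)
p=(0.44,0.30); env.goto([*p,0.33],down(np.degrees(np.arctan2(p[1],p[0]))-90)); a=snap('wrist','tray3')['image']
env.goto([0.42,-0.27,0.33],down(-122.7)); print(findfeeler('laid2')); b=cv2.imread('pics/laid2.png')
cv2.imwrite('pics/fin.png',cv2.resize(np.hstack([a[:260],b[:260]]),(800,203))); print(st())
E
```

```text
False t=67.7 p=[ 0.6073 -0.153   0.0555] rot=[-179.9   -0.   -92. ] F=[-0.49 -0.29  0.83] M=[ 0.03  0.04 -0.05] op=1.000 ff=0.0 q6=-3
t=68.5 p=[ 0.6081 -0.153   0.0553] rot=[-179.9   -0.   -92. ] F=[ 3.76 -0.78 -0.89] M=[-0.19 -1.06  0.03] op=0.689 ff=39.99094421043992 q6=-3
t=70.4 p=[ 0.6068 -0.153   0.1596] rot=[180.   0. -92.] F=[ 0.45 -0.05 -6.68] M=[0.02 0.12 0.03] op=0.683 ff=39.98678098199889 q6=-3
True t=74.1 p=[0.3891 0.2838 0.0552] rot=[ 1.800e+02 -1.000e-01 -1.107e+02] F=[ 0.14 -0.15  6.18] M=[0.1  0.41 0.02] op=0.686 ff=39.97140479274094 q6=-76
t=76.6 p=[0.389  0.2839 0.1795] rot=[ 179.8   -0.4 -110.8] F=[ 0.76 -0.49  0.52] M=[ 0.07  0.07 -0.02] op=0.850 ff=0.0 q6=-76
(array([ 0.4227, -0.2518], dtype=float32), array([0.0798, 0.0363], dtype=float32), -50.57)
t=79.7 p=[ 0.4205 -0.2694  0.3299] rot=[ 180.     0.  -122.6] F=[ 0.1   0.04 -0.04] M=[ 0.01  0.03 -0.02] op=0.851 ff=0.0 q6=-19
```

View pics/fin.png

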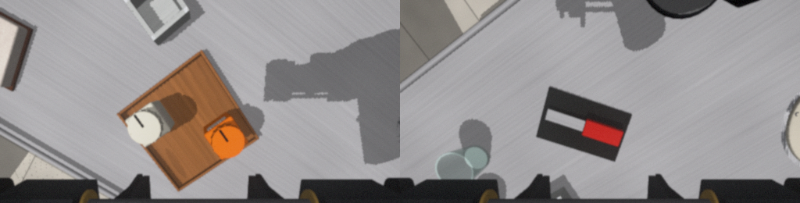

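```bash
python3 -c "
from h import *
print(env.close_job())"
```

```text
the job is handed in; nothing more can be done
None
```

I handed the job in at about 80 s: the orange cap was tight (on a repeat probe the feeler kept pushing to about 10 N after it jammed), the white cap was loose and is now screwed home, no green tin was there, both tins stand upright in the tray, and the feeler is back within about 2 mm of the middle of the rest; I never touched the cups.

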